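# Sort returned goods into their stock trays

### The arm

A 6-joint arm with a two-finger parallel gripper is mounted at the origin on a cart in front of the work surface, level with it; the furniture and walls round the work are solid. World frame = base frame: x ahead of the robot, y to its left, z up, the work surface at z = 0. Lengths are in m, angles in rad, forces in N, time in s.
With the tool pointing down it reaches from about 0.225 to 0.875 m from the base axis. Payload 3.4 kg.
Tool frame: the origin (TCP) lies between the finger pads; the fingertips stand 8 mm ahead of it and the grasp point (between the pads) lies 11 mm behind it; z points along the fingers, y is the line along which they close (so a half turn about z gives the same grasp; the last joint's range is limited). The gripper opens to 85 mm and grips with 20 to 120 N. Pads are 22 mm wide; open, the fingers measure 114 mm over their backs; the gripper's body (76 mm by 85 mm) begins 54 mm behind the grasp point. The pads swing forward as they close: fully open they stand 13 mm farther back than shut.
Start: joints at [1.06, 0.276, 1.505, -0, 1.361, -0.121], TCP at [0.219, 0.532, 0.239] pointing down, gripper open.
Joint ranges: [-2.89, 2.89], [-0.75, 2.08], [0.22, 2.7], [-1.18, 4.32], [0.11, 2.71], [-2.7, 2.7]. Speed limits (rad/s): [2.57, 2.57, 3.14, 3.14, 3.14, 3.14].

### API

Orientations are given as a unit quaternion [w, x, y, z].
In Python, from rig import manip gives the robot as it stands.
- The arm moves only by the tool move_arm, never from a script. Its argument "deltas" is a list that holds one entry, the list of rows, each a list of 5 numbers: the shift along the tool's x, y, z normalised to -1 to 1, where 1 is 80 cm, then the turn about the tool's z normalised to -1 to 1, where 1 is 120 degrees, then the closure, from -1 (fully open) to 1 (shut). In form: [[[tx, ty, tz, twist, grip], ...]]. A call has 1 to 12 rows; each row is the pose to reach, as a shift and turn from the pose commanded when the call began, along the tool's axes at that moment; what a row does not reach only later rows make up. A row lasts 1/10 s, in which the tool goes at most 50 mm and 8.59 degrees, less where a joint would pass 70% of its speed; a pose out of reach is approached as far as the arm can. A call with a number of a shift or a turn outside -1 to 1 is refused whole. A call with a gripper value outside its range is refused whole. The fingers move at their own pace and stop on an object; "squeeze" is the grip in N (left out, the last holds). Time passes only in rows, so rows that repeat a pose let the fingers close. It gives the time, the measured TCP pose, the force, the opening and the grip force at its end, in the units of the state.
- manip.get_state(): the state, without advancing time (a new reading comes with each control period).
- manip.get_image(name): name is "side" or "top"; returns the picture (384x512x3 uint8, red, green, blue); there is no depth.
- manip.camera_params(name): a dict with "fx", "fy", "cx", "cy" (pixels), "dist" ([k1, k2, p1, p2, k3] as OpenCV has them; the pictures are not rectified), "R" (3x3) and "t" (3): a world point X has camera coordinates R X + t. Camera axes: x right, y down, z forward; pixel columns grow to the right and rows downward; lengths in m; the calibration is good to about 2 mm. A picture is of the moment at which its call begins. camera_params takes no time and is no camera call.
- manip.sign_off(): hands the job in; it is judged then, once.
The state is a dict: "clock": time; "qpos": joint angles; "qd": joint speeds; "effort": joint torques, N m; "position": TCP position; "ee_rot": TCP orientation; "contact_force": force on the tool from outside, world axes, zero at the start; "moment": the same for the moment, N m; "width": finger opening in m; "gripper_force": force on a finger pad.
Only numpy, scipy, OpenCV 4.12 (cv2) and the standard library are available. Lean on these libraries where they do the work, as an engineer would, in place of code of your own. Each camera call takes 0.05 s, during which the arm holds its last target. There are 200 camera calls.

### The job

Sort the four loose goods standing in front of the three grey trays (two dropper bottles, a pot and a carton) into the trays: each belongs in an empty bay of the tray that already holds one of its kind, one thing to a bay. Leave each standing upright, flat on the floor of its bay, and do not disturb the goods that already stand in the trays.

Things in the scene. Friction and masses are not known exactly. Their poses are not given: they have to be found in the camera images.
- bottle_1: Small brown glass dropper bottle with a black rubber bulb, loose, standing on the plywood board (top 26 mm above the table) in front of the trays. 102 mm tall; the body is 33 mm in diameter up to 56 mm, rounded shoulders to 70 mm, then cap and bulb, 24 mm and less. Origin: centre of its underside, z up. 50 to 100 g. Same as bottle_2, interchangeable.
- bottle_2: The second loose dropper bottle, the same as bottle_1 in all respects. Room about all these things: a tall square steel post, 45 mm thick, rises left of the board at x = 0.48, y = 0.23 m (come round it with the arm drawn in), and a window sill runs along the right side of the board at y below -0.46 m, 0.21 to 0.26 m above the table.
- pot: Low round cream pot with a cream-coloured screw lid, loose, standing on the plywood board (top 26 mm above the table) in front of the trays. 63 mm in diameter, 34 mm tall. Origin: centre of its underside, z up. 50 to 100 g.
- carton: Small dark blue upright carton, loose, standing on the plywood board (top 26 mm above the table) in front of the trays. 52 mm (its x) by 67 mm (its y), 70 mm tall, stiff. Origin: centre of its underside, z up; any yaw within about 0.8 rad of the world axes. 65 to 130 g.
- pot_tray: Grey tray fixed flat on the plywood board (26 mm above the table), 200 x 96 mm; lips 14 mm high, 4 mm thick; floor 3 mm thick. Origin: centre of its underside; x runs along the bays, away from the robot (yaw within 0.06 rad), z up. Two bays, 94 (x) by 88 mm (y) inside, 4 mm divider, centres at x = -49 mm (near, empty) and +49 mm (far, holds a pot), y = 0. Told from the carton tray only by its stock. 
- carton_tray: Grey tray fixed flat on the plywood board (26 mm above the table), 200 x 96 mm; lips 14 mm high, 4 mm thick; floor 3 mm thick. Origin: centre of its underside; x runs along the bays, away from the robot (yaw within 0.06 rad), z up. Two bays, 94 (x) by 88 mm (y) inside, 4 mm divider, centres at x = -49 mm (near, empty) and +49 mm (far, holds a carton), y = 0. Told from the pot tray only by its stock. 
- bottle_tray: Grey tray fixed flat on the plywood board (26 mm above the table), 190 x 66 mm; lips 14 mm high, 4 mm thick; floor 3 mm thick. Origin: centre of its underside; x runs along the bays, away from the robot (yaw within 0.06 rad), z up. Three bays, 58 x 58 mm inside, 4 mm dividers, centres at x = -62 mm (near, empty), 0 (middle, empty) and +62 mm (far, holds a dropper bottle), y = 0. 
- stock_pot: Pot like the loose one, already standing in the far bay of pot_tray, loose. It must stay where it stands. Origin: centre of its underside.
- stock_carton: Carton like the loose one, 70 mm tall, already standing in the far bay of carton_tray, loose. It must stay where it stands. Origin: centre of its underside.
- stock_bottle: Dropper bottle like the loose ones, 102 mm tall, already standing in the far bay of bottle_tray, loose. It must stay where it stands. Origin: centre of its underside.
Mind the look-alikes: they are no part of the job. What is shaped like the pot but yellow is not meant.

How it is judged:
At the end, for the whole second after the job is handed in: Pot within 18 mm (x, y) of the centre of its tray's empty bay, carton within 25 mm, bottles within 16 mm, one in each empty bottle bay; all flat on the bay floor (underside under 7 mm above the board, tilt under 0.1 rad), at rest; the stocked goods still stand in their bays (x of pot in the frame of pot_tray between -0.067 and -0.031 m and y of pot in the frame of pot_tray between -0.018 and 0.018 m and x of carton in the frame of carton_tray between -0.074 and -0.024 m and y of carton in the frame of carton_tray between -0.025 and 0.025 m and (((x of bottle_1 in the frame of bottle_tray between -0.078 and -0.046 m and y of bottle_1 in the frame of bottle_tray between -0.016 and 0.016 m) and (x of bottle_2 in the frame of bottle_tray between -0.016 and 0.016 m and y of bottle_2 in the frame of bottle_tray between -0.016 and 0.016 m)) or ((x of bottle_1 in the frame of bottle_tray between -0.016 and 0.016 m and y of bottle_1 in the frame of bottle_tray between -0.016 and 0.016 m) and (x of bottle_2 in the frame of bottle_tray between -0.078 and -0.046 m and y of bottle_2 in the frame of bottle_tray between -0.016 and 0.016 m))) and height (world z) of each of pot, carton, bottle_1, bottle_2, stock_pot, stock_carton, stock_bottle below 0.033 m and angle between each of pot, carton, bottle_1, bottle_2, stock_pot, stock_carton, stock_bottle's own z axis and vertical below 0.1 rad and linear speed of each of pot, carton, bottle_1, bottle_2, stock_pot, stock_carton, stock_bottle below 0.02 m/s and angular speed of each of pot, carton, bottle_1, bottle_2, stock_pot, stock_carton, stock_bottle below 0.2 rad/s and x of stock_pot in the frame of pot_tray between 0.029 and 0.069 m and y of stock_pot in the frame of pot_tray between -0.02 and 0.02 m and x of stock_carton in the frame of carton_tray between 0.024 and 0.074 m and y of stock_carton in the frame of carton_tray between -0.025 and 0.025 m and x of stock_bottle in the frame of bottle_tray between 0.046 and 0.078 m and y of stock_bottle in the frame of bottle_tray between -0.016 and 0.016 m); the robot touches nothing.
It fails at once if the pot already in its tray is shoved (20 mm or more) or tipped over (distance of stock_pot from where it was at the start of the episode above 0.02 m or angle between stock_pot's own z axis and vertical above 0.5 rad).
It fails at once if the carton already in its tray is shoved (20 mm or more) or tipped over (distance of stock_carton from where it was at the start of the episode above 0.02 m or angle between stock_carton's own z axis and vertical above 0.5 rad).
It fails at once if the bottle already in its tray is shoved (20 mm or more) or tipped over (distance of stock_bottle from where it was at the start of the episode above 0.02 m or angle between stock_bottle's own z axis and vertical above 0.5 rad).
It also fails if it takes over 115 s, if anything falls off the work surface, if the arm or the gripper's body presses on something with over 40 N, if the wrist force passes 120 N, or if a joint passes its speed limit or range.

## Working session

There is one attempt and no reset: what is moved stays moved. The work goes in short steps, Python scripts to look and compute and a tool call to move; the robot and the scene stay as the last step left them, time stands still between calls to the robot, and variables do not carry over. Pictures are saved under pics/ and viewed, at most 16 in all, crops included, and the job is handed in when it is done.

Besides the shell and the picture viewer there is one more tool, called after "Emit:" by a JSON object that holds its "op" and its "data". move_arm: Moves the arm, as the interface text tells. Scaled input: -1 to 1 covers 80 cm each way for a shift and 120 degrees each way for a turn. Its arguments: {"type":"object","properties":{"deltas":{"type":"array","items":{"type":"array","items":{"type":"array","items":{"type":"number","minimum":-1,"maximum":1}}}},"squeeze":{"type":"number"}},"required":["deltas"]}

```bash
mkdir -p pics; python3 - <<'E'
from rig import manip
import cv2,numpy as np
for n in("top","side"):
    cv2.imwrite(f"pics/{n}0.png",manip.get_image(n)[:,:,::-1]); print(n,manip.camera_params(n))
s=manip.get_state(); print(s)
E
```

```text
top {'fx': 374.7452184568129, 'fy': 374.7452184568129, 'cx': 253.83140311794122, 'cy': 192.07319228422983, 'dist': array([-0.05218216,  0.        ,  0.        ,  0.        ,  0.        ]), 'R': array([[ 0.02818708, -0.99902038,  0.03411403],
       [-0.99309187, -0.03187597, -0.11292682],
       [ 0.11390362, -0.03069529, -0.99301751]]), 't': array([-0.04448205,  0.58460453,  1.07265116])}
side {'fx': 389.1140606994523, 'fy': 389.1140606994523, 'cx': 253.55699036170415, 'cy': 186.94557824308674, 'dist': array([-0.08447298,  0.        ,  0.        ,  0.        ,  0.        ]), 'R': array([[ 0.14024917,  0.98988242,  0.02151651],
       [ 0.63248566, -0.07285045, -0.77113858],
       [-0.76176903,  0.12176043, -0.63630365]]), 't': array([-0.06532891, -0.33252271,  1.52806104])}
{'clock': 0.1, 'qpos': array([ 1.06001426e+00,  2.76555110e-01,  1.50600429e+00,  3.18526478e-05,
        1.36069187e+00, -1.20979504e-01]), 'qd': array([-0.00223639, -0.00274842, -0.00230931,  0.00095474,  0.000778  ,
        0.00078169]), 'effort': array([ 1.31816385e-03, -4.17697942e+01, -2.46403956e+01,  2.23049988e-04,
        5.78294392e-03, -8.12936662e-06]), 'position': array([0.21826572, 0.53147755, 0.23851377]), 'ee_rot': array([-2.72430457e-04,  1.93672890e-01,  9.81065810e-01, -7.83438420e-04]), 'contact_force': array([-1.15520243, -1.48830282,  0.14523016]), 'moment': array([-0.0227588 , -0.00436314,  0.02277879]), 'gripper_force': 0.0, 'width': 0.08555085295217123}
```

View pics/top0.png

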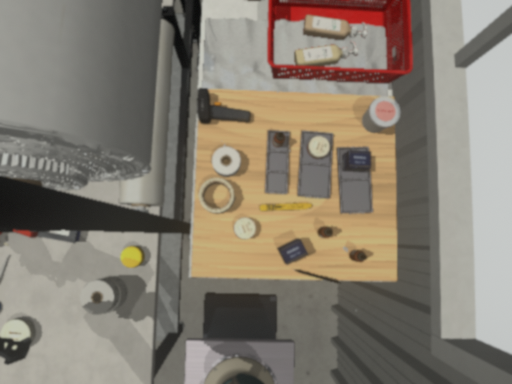

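View pics/side0.png

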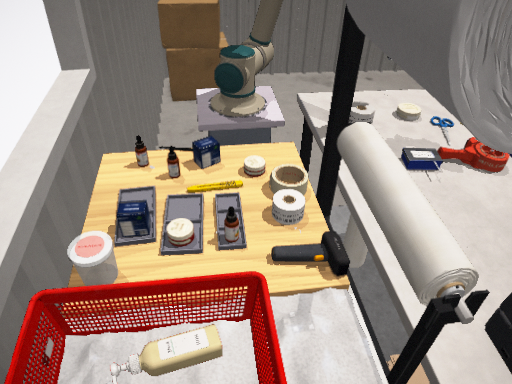

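```bash
cat > h.py <<'E'
import cv2,numpy as np
from rig import manip
from scipy.spatial.transform import Rotation as Rn
def P(n):
    c=manip.camera_params(n); K=np.array([[c['fx'],0,c['cx']],[0,c['fy'],c['cy']],[0,0,1]]); return K,c['dist'],np.array(c['R']),np.array(c['t'])
def proj(n,X):
    K,d,R,t=P(n); return cv2.projectPoints(np.atleast_2d(np.float64(X)),cv2.Rodrigues(R)[0],t,K,d)[0][:,0]
def ray(n,uv,z):
    K,d,R,t=P(n); p=cv2.undistortPoints(np.float64(uv).reshape(-1,1,2),K,d)[:,0]
    D=np.c_[p,np.ones(len(p))]@R; C=-R.T@t; z=np.broadcast_to(z,len(p)); return C+D*((z-C[2])/D[:,2])[:,None]
def crop(src,dst,x,y,w,h,s):
    cv2.imwrite(dst,cv2.resize(cv2.imread(src)[y:y+h,x:x+w],None,fx=s,fy=s,interpolation=cv2.INTER_CUBIC))
E
python3 - <<'E'
from h import *
crop("pics/top0.png","pics/tc.png",190,120,200,150,4)
crop("pics/side0.png","pics/sc.png",90,125,220,160,3.6)
print(proj("top",[[0,0,0],[.48,.23,.03],[.48,.23,.4],[.219,.532,.24]]).round())
for n in("top","side"): print(-P(n)[2].T@P(n)[3])
E
```

```text
[[239. 393.]
 [165. 225.]
 [127. 221.]
 [ 12. 331.]]
[0.45964097 0.00712171 1.13269637]
[ 1.38350775 -0.14561386  0.71729538]
```

View pics/tc.png

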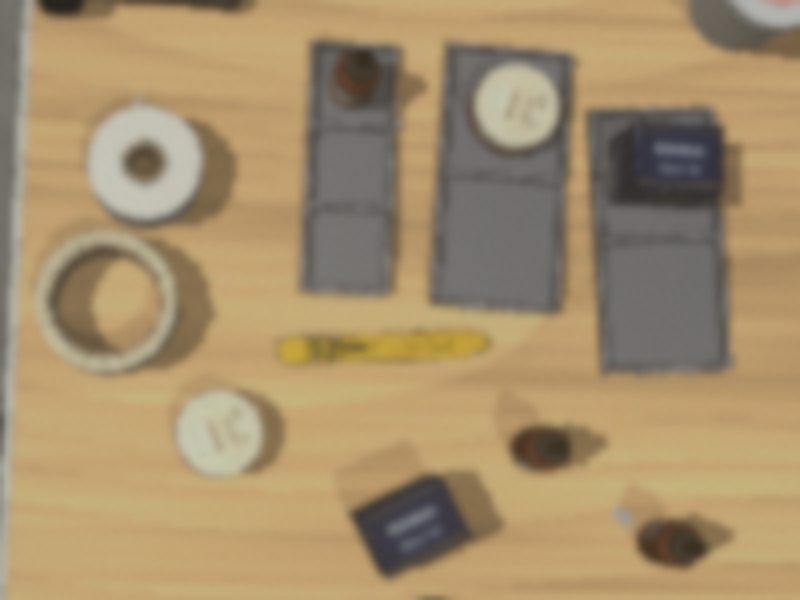

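View pics/sc.png

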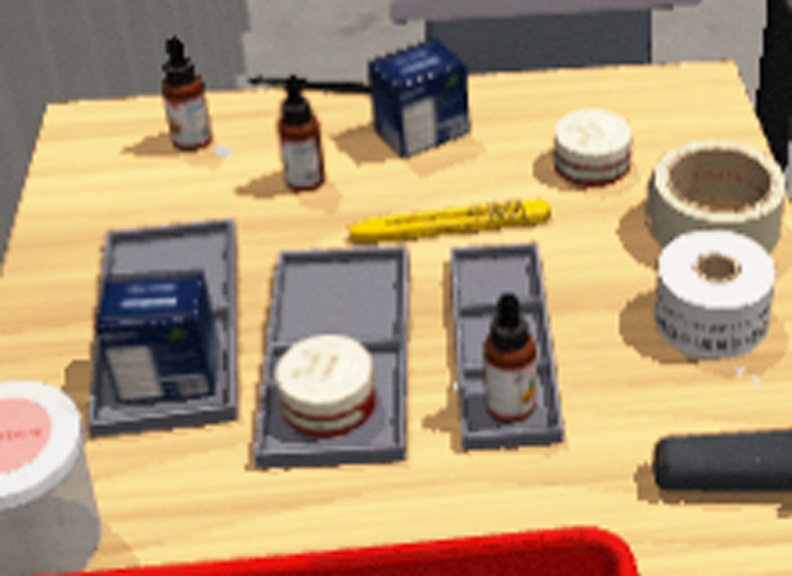

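```bash
python3 - <<'E'
from h import *
T=lambda a:(np.float64(a)+.5)/4-.5+[190,120]
S=lambda a:(np.float64(a)+.5)/3.6-.5+[90,125]
np.set_printoptions(precision=4,suppress=True)
for n,c,near in(("bottle",[(313,42),(400,47),(395,295),(301,290)],0),("pot",[(446,43),(573,53),(562,312),(431,305)],0),("carton",[(588,110),(714,107),(732,368),(603,373)],0)):
    X=ray("top",T(c),.04)[:,:2]; ctr=X.mean(0); a=(X[0]+X[1]-X[2]-X[3])/2
    print(n,ctr,"len",np.linalg.norm(a),"w",np.linalg.norm(X[0]-X[1]),np.linalg.norm(X[3]-X[2]),"yaw",np.arctan2(a[1],a[0]))
for n,c in(("bottle",[(451,247),(538,243),(563,440),(462,449)]),("pot",[(280,254),(409,249),(407,459),(256,467)]),("carton",[(107,232),(237,222),(236,417),(90,430)])):
    X=ray("side",S(c),.04)[:,:2]; ctr=X.mean(0); a=(X[3]+X[2]-X[1]-X[0])/2
    print(n,ctr,"len",np.linalg.norm(a),"yaw",np.arctan2(a[1],a[0]))
print("pot",ray("top",T([(221,433)]),.06),ray("side",S([(593,131)]),.06))
print("bott bot-front side",ray("side",S([(191,150),(305,190)]),.026), "tip", ray("side",S([(175,42),(293,80)]),.126))
print("tip top",ray("top",T([(690,545),(558,449)]),.12),"body",ray("top",T([(658,540),(530,446)]),.07))
print("carton side top",ray("side",S([(370,57),(437,42),(467,72),(402,95)]),.096)[:,:2])
print("carton side bot",ray("side",S([(377,118),(405,155),(468,128)]),.026)[:,:2])
print("carton top",ray("top",T([(352,513),(435,474),(468,545),(390,577)]),.096)[:,:2])
E
```

```text
bottle [ 0.6789 -0.0951] len 0.18760799009179224 w 0.06560457223621281 0.06942296125238782 yaw -0.013307548127534189
pot [ 0.6757 -0.2082] len 0.19804084725475396 w 0.09679784507662348 0.09757979738642396 yaw -0.041177212680698926
carton [ 0.6334 -0.3263] len 0.19785326545278414 w 0.0968871238989481 0.09732235963830867 yaw 0.05994363749130674
bottle [ 0.6871 -0.0931] len 0.19733006708273768 yaw -0.03035724144922534
pot [ 0.6855 -0.2059] len 0.20484556698239045 yaw -0.047725146473418974
carton [ 0.6407 -0.325 ] len 0.20246532122953428 yaw 0.05565890810343644
pot [[ 0.4792 -0.0034  0.06  ]] [[ 0.4804 -0.001   0.06  ]]
bott bot-front side [[ 0.4226 -0.3278  0.026 ]
 [ 0.4874 -0.2331  0.026 ]] tip [[ 0.4151 -0.3254  0.126 ]
 [ 0.4802 -0.2317  0.126 ]]
tip top [[ 0.4112 -0.3228  0.12  ]
 [ 0.4737 -0.2317  0.12  ]] body [[ 0.4118 -0.3159  0.07  ]
 [ 0.4759 -0.2233  0.07  ]]
carton side top [[ 0.4076 -0.1746]
 [ 0.3909 -0.1193]
 [ 0.4385 -0.0979]
 [ 0.4654 -0.1508]]
carton side bot [[ 0.3943 -0.1738]
 [ 0.4498 -0.1521]
 [ 0.4176 -0.0979]]
carton top [[ 0.4263 -0.0947]
 [ 0.4545 -0.1516]
 [ 0.4065 -0.1753]
 [ 0.3835 -0.1218]]
```

```bash
cat >> h.py <<'E'
def plan(*tg):
    s=manip.get_state(); p=s['position']; M=Rn.from_quat(np.roll(s['ee_rot'],-1)).as_matrix()
    y0=np.arctan2(M[1,1],M[0,1]); print("t",s['clock'].round(2) if hasattr(s['clock'],'round') else s['clock'],"pos",p.round(4),"yaw",round(y0,4),"w",round(s['width'],4),"F",np.round(s['contact_force'],1),"g",round(s['gripper_force'],1),"q1,q6",s['qpos'][[0,5]].round(2))
    for x,y,z,yaw in tg:
        d=M.T@(np.array([x,y,z])-p)/.8; t=-(yaw-y0)/np.radians(120); n=np.linalg.norm(d)*.8
        print(d.round(4),round(t,4),"rows>=",int(np.ceil(max(n/.05,abs(np.degrees(yaw-y0))/8.59))))
E
python3 - <<'E'
from h import *
plan((.18,.40,.26,1.18),(.17,.28,.26,1.18),(.25,.15,.26,1.18),(.31,.05,.26,1.18))
E
```

```text
t 0.1 pos [0.2183 0.5315 0.2385] yaw 1.181 w 0.0856 F [-1.2 -1.5  0.1] g 0.0 q1,q6 [ 1.06 -0.12]
[-0.0182 -0.1702 -0.0266] 0.0005 rows>= 3
[-0.0636 -0.3137 -0.0264] 0.0005 rows>= 6
[-0.2179 -0.426  -0.0262] 0.0005 rows>= 8
[-0.3348 -0.5132 -0.0261] 0.0005 rows>= 10
```

Emit:
{"op": "move_arm", "data": {"deltas": [[[-0.018,-0.06,-0.026,0,-1],[-0.018,-0.115,-0.026,0,-1],[-0.018,-0.17,-0.026,0,-1],[-0.03,-0.22,-0.026,0,-1],[-0.05,-0.27,-0.026,0,-1],[-0.064,-0.314,-0.026,0,-1],[-0.105,-0.345,-0.026,0,-1],[-0.16,-0.385,-0.026,0,-1],[-0.218,-0.426,-0.026,0,-1],[-0.26,-0.456,-0.026,0,-1],[-0.3,-0.486,-0.026,0,-1],[-0.335,-0.513,-0.026,0,-1]]]}}

```text
clock: 1.3
position: [0.3111, 0.0482, 0.2601]
ee_rot: [0.0, 0.195, 0.981, 0.0]
contact_force: [-0.1, 0.2, 0.3]
width: 0.0853
gripper_force: 0.0
```

```bash
python3 - <<'E'
from h import *
plan((.48,-.002,.13,1.53),(.48,-.002,.047,1.53))
E
```

```text
t 1.3 pos [0.3111 0.0482 0.2601] yaw 1.1788 w 0.0853 F [-0.1  0.2  0.3] g 0.0 q1,q6 [-0.07 -1.25]
[-0.219   0.0227  0.1628] -0.1677 rows>= 5
[-0.219   0.0227  0.2665] -0.1677 rows>= 6
```

Emit:
{"op": "move_arm", "data": {"deltas": [[[-0.055,0.006,0.03,-0.06,-1],[-0.11,0.012,0.07,-0.12,-1],[-0.165,0.018,0.11,-0.168,-1],[-0.2,0.0227,0.15,-0.168,-1],[-0.219,0.0227,0.163,-0.168,-1],[-0.219,0.0227,0.2,-0.168,-1],[-0.219,0.0227,0.23,-0.168,-1],[-0.219,0.0227,0.25,-0.168,-1],[-0.219,0.0227,0.262,-0.168,-1],[-0.219,0.0227,0.2665,-0.168,-1],[-0.219,0.0227,0.2665,-0.168,-1]]]}}

```text
clock: 2.4
position: [0.4794, 0.0007, 0.0468]
ee_rot: [-0.0, 0.019, 1.0, 0.0]
contact_force: [-0.2, -0.6, -0.1]
width: 0.0856
gripper_force: 0.0
```

```bash
python3 - <<'E'
from h import *
cv2.imwrite("pics/s1.png",manip.get_image("side")[:,:,::-1]);crop("pics/s1.png","pics/s1c.png",200,110,110,85,7)
plan()
E
```

```text
t 2.45 pos [0.4799 0.0007 0.0473] yaw 1.5329 w 0.085 F [-0.2 -0.  -0. ] g 0.0 q1,q6 [-0.14 -1.68]
```

View pics/s1c.png

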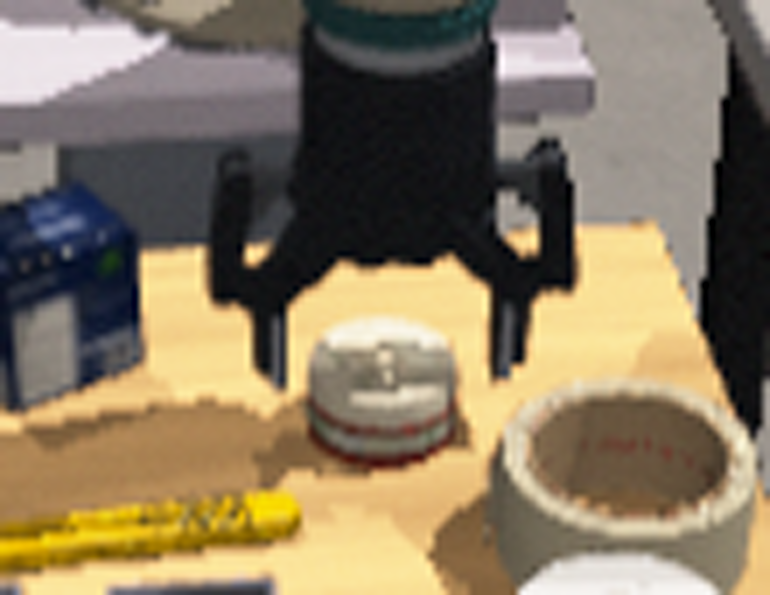

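```bash
python3 - <<'E'
from h import *
for z in(.039,.045,.05,.055): print(z,((proj("side",[[.48,-.042,z],[.49,.043,z]])+.5-[200,110])*7-.5).round())
E
```

```text
0.039 [[285. 407.]
 [490. 408.]]
0.045 [[285. 395.]
 [491. 396.]]
0.05 [[285. 386.]
 [491. 386.]]
0.055 [[285. 376.]
 [492. 377.]]
```

Emit:
{"op": "move_arm", "data": {"deltas": [[[0,0,0.003,0,-1],[0,0,0.006,0,-0.5],[0,0,0.006,0,1],[0,0,0.006,0,1],[0,0,0.006,0,1],[0,0,0.006,0,1],[0,0,0.006,0,1],[0,0,0.006,0,1],[0,0,0.006,0,1]]], "squeeze": 40}}

```text
clock: 3.35
position: [0.4797, 0.0006, 0.0426]
ee_rot: [0.0, 0.019, 1.0, -0.0]
contact_force: [-1.1, 0.1, 5.7]
width: 0.0614
gripper_force: 43.8
```

```bash
python3 - <<'E'
from h import *
plan((.48,-.002,.13,1.527),(.630,-.205,.13,1.527),(.630,-.205,.047,1.527))
E
```

```text
t 3.35 pos [0.4797 0.0006 0.0426] yaw 1.5329 w 0.0614 F [-1.1  0.1  5.7] g 43.8 q1,q6 [-0.14 -1.68]
[-0.0006 -0.0033 -0.1093] 0.0028 rows>= 2
[-0.1976 -0.2497 -0.1091] 0.0028 rows>= 6
[-0.1975 -0.2497 -0.0054] 0.0028 rows>= 6
```

Emit:
{"op": "move_arm", "data": {"deltas": [[[0,0,-0.03,0,1],[0,0,-0.07,0,1],[-0.01,-0.013,-0.105,0,1],[-0.04,-0.05,-0.109,0,1],[-0.08,-0.1,-0.109,0,1],[-0.12,-0.15,-0.109,0,1],[-0.16,-0.2,-0.109,0,1],[-0.185,-0.235,-0.109,0,1],[-0.1975,-0.25,-0.109,0,1],[-0.1975,-0.25,-0.09,0,1],[-0.1975,-0.25,-0.06,0,1],[-0.1975,-0.25,-0.04,0,1]]]}}

```text
clock: 4.55
position: [0.6288, -0.2051, 0.0719]
ee_rot: [-0.001, 0.019, 1.0, 0.001]
contact_force: [-0.2, 0.1, -0.6]
width: 0.0614
gripper_force: 43.9
```

```bash
python3 - <<'E'
from h import *
plan((.630,-.205,.0475,1.527))
cv2.imwrite("pics/s2.png",manip.get_image("side")[:,:,::-1]);crop("pics/s2.png","pics/s2c.png",110,140,150,120,5)
E
```

```text
t 4.55 pos [ 0.6288 -0.2051  0.0719] yaw 1.5323 w 0.0614 F [-0.2  0.1 -0.6] g 43.9 q1,q6 [-0.42 -1.95]
[-0.0015  0.0001  0.0304] 0.0025 rows>= 1
```

View pics/s2c.png

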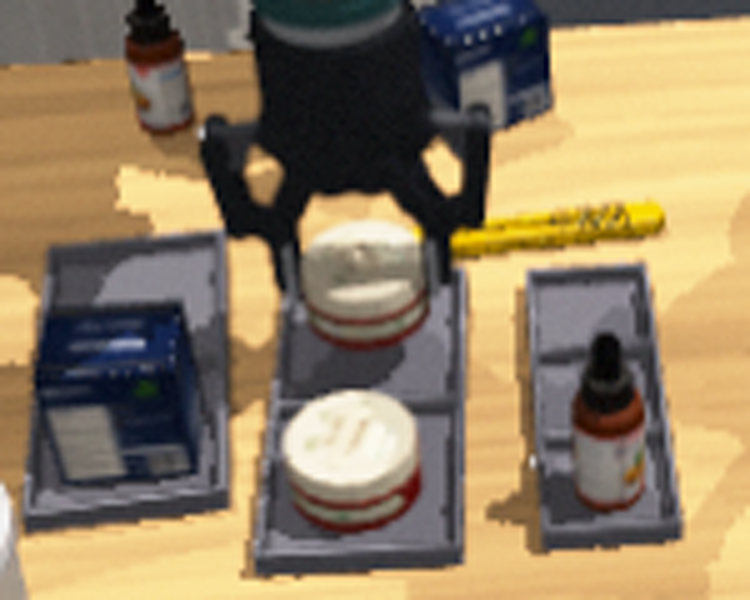

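Emit:
{"op": "move_arm", "data": {"deltas": [[[-0.001,0,0.015,0,1],[-0.001,0,0.025,0,1],[-0.001,0,0.03,0,1],[-0.001,0,0.03,0,1],[-0.001,0,0.03,0,0],[-0.001,0,0.03,0,-1],[-0.001,0,0.03,0,-1],[-0.001,0,0.03,0,-1],[-0.001,0,0.0,0,-1],[-0.001,0,-0.05,0,-1],[-0.001,0,-0.1,0,-1],[-0.001,0,-0.15,0,-1]]]}}

```text
clock: 5.8
position: [0.6304, -0.2051, 0.1957]
ee_rot: [0.0, 0.019, 1.0, 0.0]
contact_force: [0.8, -0.4, 0.1]
width: 0.0856
gripper_force: 0.0
```

```bash
python3 - <<'E'
from h import *
plan((.416,-.136,.20,.45),(.416,-.136,.077,.45))
E
```

```text
t 5.8 pos [ 0.6304 -0.2051  0.1957] yaw 1.5329 w 0.0856 F [ 0.8 -0.4  0.1] g 0.0 q1,q6 [-0.42 -1.95]
[ 0.271   0.0762 -0.0054] 0.517 rows>= 8
[0.2711 0.0762 0.1484] 0.517 rows>= 8
```

Emit:
{"op": "move_arm", "data": {"deltas": [[[0.05,0.015,-0.005,0.07,-1],[0.1,0.03,-0.005,0.14,-1],[0.15,0.045,-0.005,0.21,-1],[0.2,0.06,-0.005,0.28,-1],[0.25,0.07,-0.005,0.35,-1],[0.271,0.076,-0.005,0.42,-1],[0.271,0.076,0.0,0.48,-1],[0.271,0.076,0.02,0.517,-1],[0.271,0.076,0.06,0.517,-1],[0.271,0.076,0.085,0.517,-1],[0.271,0.076,0.085,0.517,-1]]]}}

```text
clock: 6.9
position: [0.4141, -0.1352, 0.1242]
ee_rot: [-0.003, 0.532, 0.847, -0.0]
contact_force: [-0.5, 0.4, 0.5]
width: 0.0852
gripper_force: 0.0
```

```bash
python3 - <<'E'
from h import *
cv2.imwrite("pics/s3.png",manip.get_image("side")[:,:,::-1]);crop("pics/s3.png","pics/s3c.png",105,105,150,120,5)
plan((.416,-.136,.068,.45))
print(((proj("side",[[.416,-.136,.096],[.416+.0385,-.136+.0185,.13],[.416-.0385,-.136-.0185,.13]])+.5-[105,105])*5-.5).round())
E
```

```text
t 6.95 pos [ 0.4154 -0.1358  0.1256] yaw 0.45 w 0.0854 F [ 0.5 -0.   0.2] g 0.0 q1,q6 [-0.48 -0.93]
[-0.0006  0.0007  0.072 ] 0.0 rows>= 2
[[506. 183.]
 [539. 167.]
 [468. 101.]]
```

View pics/s3c.png

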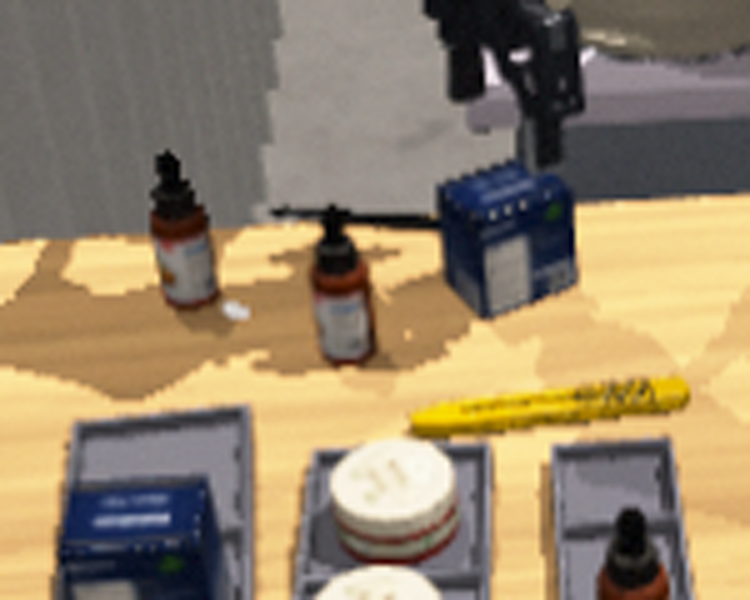

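Emit:
{"op": "move_arm", "data": {"deltas": [[[-0.002,0.004,0.02,0,-1],[-0.002,0.004,0.045,0,-1],[-0.002,0.004,0.065,0,-1],[-0.002,0.004,0.072,0,-1],[-0.002,0.004,0.072,0,0],[-0.002,0.004,0.072,0,1],[-0.002,0.004,0.072,0,1],[-0.002,0.004,0.072,0,1],[-0.002,0.004,0.072,0,1],[-0.002,0.004,0.072,0,1],[-0.002,0.004,0.072,0,1]]]}}

```text
clock: 8.05
position: [0.4208, -0.1368, 0.0698]
ee_rot: [0.001, 0.531, 0.847, 0.0]
contact_force: [0.1, -0.4, 6.9]
width: 0.0519
gripper_force: 42.8
```

```bash
python3 - <<'E'
from h import *
plan((.418,-.136,.22,.45),(.587,-.328,.22,.058),(.587,-.328,.10,.058),(.587,-.328,.073,.058))
cv2.imwrite("pics/t3.png",manip.get_image("top")[:,:,::-1])
E
```

```text
t 8.05 pos [ 0.4208 -0.1368  0.0698] yaw 0.4502 w 0.0519 F [ 0.1 -0.4  6.9] g 42.8 q1,q6 [-0.47 -0.92]
[ 0.002  -0.0024 -0.1878] 0.0001 rows>= 4
[-0.306   0.0834 -0.1869] 0.1873 rows>= 6
[-0.3056  0.0831 -0.0369] 0.1873 rows>= 6
[-0.3056  0.083  -0.0032] 0.1873 rows>= 6
```

Emit:
{"op": "move_arm", "data": {"deltas": [[[0,0,-0.03,0,1],[0,0,-0.07,0,1],[0,0,-0.12,0,1],[0,0,-0.16,0,1],[0,0,-0.185,0,1],[-0.03,0.008,-0.19,0.03,1],[-0.08,0.022,-0.19,0.07,1],[-0.13,0.036,-0.19,0.11,1],[-0.18,0.05,-0.19,0.15,1],[-0.23,0.063,-0.19,0.187,1],[-0.28,0.077,-0.19,0.187,1],[-0.306,0.083,-0.187,0.187,1]]]}}

```text
clock: 9.3
position: [0.5881, -0.3307, 0.2176]
ee_rot: [0.001, 0.687, 0.727, 0.0]
contact_force: [-1.3, 0.8, -1.5]
width: 0.0525
gripper_force: 42.5
```

```bash
python3 - <<'E'
from h import *
plan((.587,-.328,.10,.058),(.587,-.328,.075,.058))
E
```

```text
t 9.3 pos [ 0.5881 -0.3307  0.2176] yaw 0.0574 w 0.0525 F [-1.3  0.8 -1.5] g 42.5 q1,q6 [-0.62 -0.67]
[ 0.0036 -0.0014  0.147 ] -0.0003 rows>= 3
[ 0.0037 -0.0015  0.1783] -0.0003 rows>= 3
```

Emit:
{"op": "move_arm", "data": {"deltas": [[[0.002,-0.001,0.03,0,1],[0.002,-0.001,0.07,0,1],[0.002,-0.001,0.11,0,1],[0.002,-0.001,0.135,0,1],[0.002,-0.001,0.147,0,1],[0.002,-0.001,0.147,0,1]]]}}

```text
clock: 9.9
position: [0.5843, -0.3257, 0.099]
ee_rot: [-0.002, 0.686, 0.727, -0.0]
contact_force: [0.4, -0.8, -0.5]
width: 0.0519
gripper_force: 42.4
```

```bash
python3 - <<'E'
from h import *
cv2.imwrite("pics/s4.png",manip.get_image("side")[:,:,::-1]);crop("pics/s4.png","pics/s4c.png",90,125,150,120,5)
plan((.587,-.328,.074,.058))
E
```

```text
t 9.95 pos [ 0.5852 -0.3263  0.1005] yaw 0.0584 w 0.0519 F [ 0.3  0.8 -1.5] g 42.4 q1,q6 [-0.61 -0.67]
[-0.0023  0.0021  0.0331] 0.0002 rows>= 1
```

View pics/s4c.png

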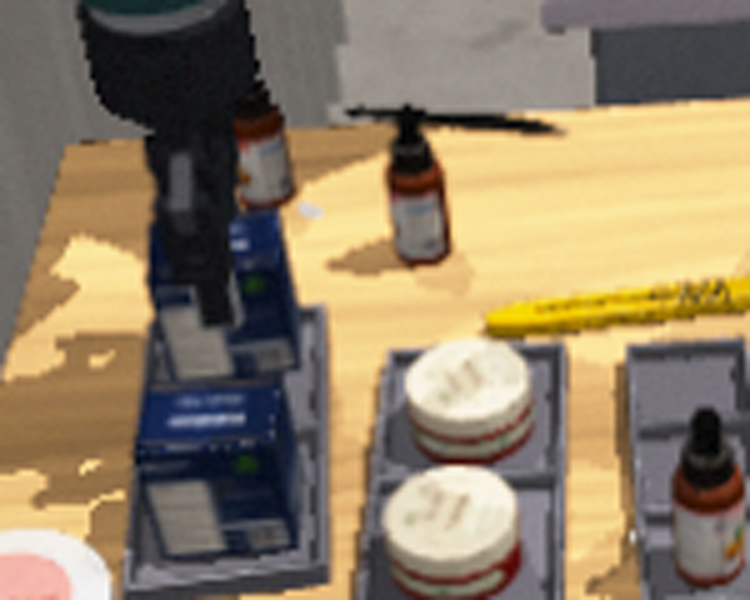

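Emit:
{"op": "move_arm", "data": {"deltas": [[[-0.001,0.001,0.012,0,1],[-0.002,0.002,0.024,0,1],[-0.002,0.002,0.033,0,1],[-0.002,0.002,0.033,0,1],[-0.002,0.002,0.033,0,-0.4],[-0.002,0.002,0.033,0,-0.6],[-0.002,0.002,0.033,0,-0.65],[-0.002,0.002,0.03,0,-0.65],[-0.002,0.002,-0.02,0,-0.65],[-0.002,0.002,-0.07,0,-0.65],[-0.002,0.002,-0.12,0,-0.65],[-0.002,0.002,-0.17,0,-0.65]]]}}

```text
clock: 11.15
position: [0.5867, -0.3277, 0.2385]
ee_rot: [0.0, 0.686, 0.727, 0.0]
contact_force: [1.0, -0.0, 0.3]
width: 0.0707
gripper_force: 0.0
```

```bash
python3 - <<'E'
from h import *
plan((.474,-.234,.25,1.55),(.474,-.234,.18,1.55),(.474,-.234,.071,1.55))
cv2.imwrite("pics/t5.png",manip.get_image("top")[:,:,::-1]);crop("pics/t5.png","pics/t5c.png",250,110,150,160,3.75)
E
```

```text
t 11.15 pos [ 0.5867 -0.3277  0.2385] yaw 0.0584 w 0.0707 F [ 1.  -0.   0.3] g 0.0 q1,q6 [-0.61 -0.67]
[ 0.1251 -0.1338 -0.0145] -0.7122 rows>= 10
[ 0.1251 -0.1338  0.073 ] -0.7122 rows>= 10
[ 0.1252 -0.1339  0.2093] -0.7122 rows>= 10
```

View pics/t5c.png

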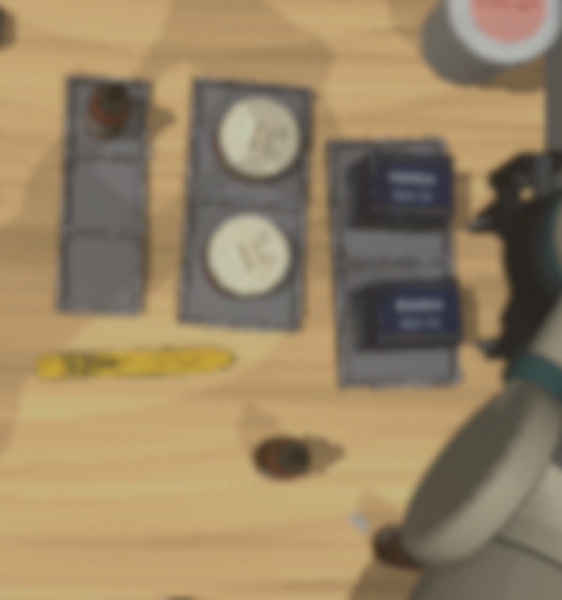

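Emit:
{"op": "move_arm", "data": {"deltas": [[[0.02,-0.02,-0.014,-0.07,-1],[0.04,-0.045,-0.014,-0.14,-1],[0.06,-0.07,-0.014,-0.21,-1],[0.08,-0.09,-0.014,-0.28,-1],[0.1,-0.11,-0.014,-0.35,-1],[0.12,-0.13,-0.014,-0.42,-1],[0.125,-0.134,-0.014,-0.49,-1],[0.125,-0.134,0,-0.56,-1],[0.125,-0.134,0.02,-0.63,-1],[0.125,-0.134,0.04,-0.7,-1],[0.125,-0.134,0.06,-0.712,-1],[0.125,-0.134,0.073,-0.712,-1]]]}}

```text
clock: 12.4
position: [0.4735, -0.2339, 0.1772]
ee_rot: [-0.0, 0.011, 1.0, 0.0]
contact_force: [-1.1, 0.2, -0.8]
width: 0.0856
gripper_force: 0.0
```

```bash
python3 - <<'E'
from h import *
plan((.475,-.233,.13,1.55),(.475,-.233,.069,1.55))
E
```

```text
t 12.4 pos [ 0.4735 -0.2339  0.1772] yaw 1.5495 w 0.0856 F [-1.1  0.2 -0.8] g 0.0 q1,q6 [-0.59 -2.14]
[-0.0019  0.0011  0.059 ] -0.0002 rows>= 1
[-0.0019  0.0011  0.1352] -0.0002 rows>= 3
```

Emit:
{"op": "move_arm", "data": {"deltas": [[[-0.002,0.001,0.03,0,-1],[-0.002,0.001,0.06,0,-1],[-0.002,0.001,0.085,0,-1],[-0.002,0.001,0.105,0,-1],[-0.002,0.001,0.12,0,-1],[-0.002,0.001,0.13,0,-1],[-0.002,0.001,0.135,0,-1],[-0.002,0.001,0.135,0,-1]]]}}

```text
clock: 13.2
position: [0.4756, -0.2335, 0.07]
ee_rot: [-0.0, 0.011, 1.0, 0.0]
contact_force: [-0.6, 0.2, -0.1]
width: 0.0853
gripper_force: 0.0
```

```bash
python3 - <<'E'
from h import *
cv2.imwrite("pics/s6.png",manip.get_image("side")[:,:,::-1]);crop("pics/s6.png","pics/s6c.png",110,90,140,110,5.5)
plan((.475,-.233,.069,1.55))
E
```

```text
t 13.25 pos [ 0.4759 -0.2336  0.0704] yaw 1.5495 w 0.0856 F [-0.3  1.4  0. ] g 0.0 q1,q6 [-0.59 -2.14]
[0.0012 0.0008 0.0018] -0.0002 rows>= 1
```

View pics/s6c.png

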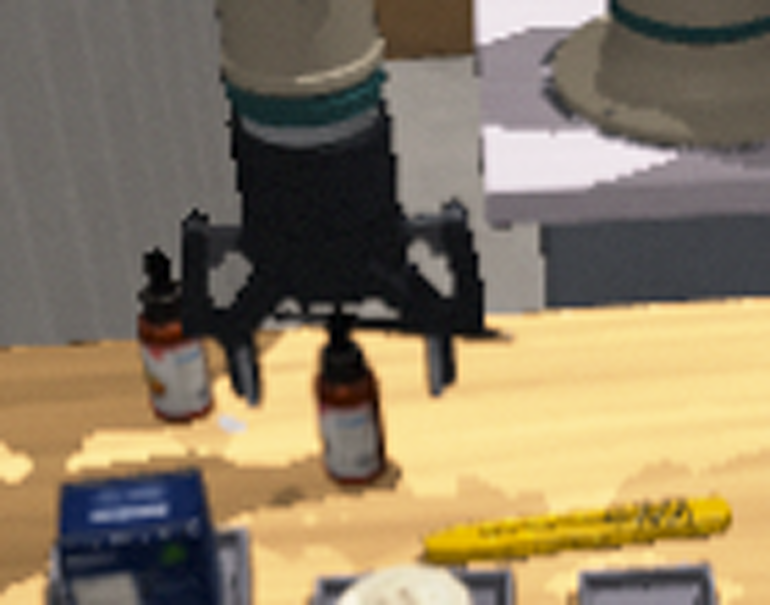

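Emit:
{"op": "move_arm", "data": {"deltas": [[[0,0.001,0.003,0,0],[0,0.001,0.003,0,0.3],[0,0.001,0.003,0,1],[0,0.001,0.003,0,1],[0,0.001,0.003,0,1],[0,0.001,0.003,0,1],[0,0.001,0.003,0,1],[0,0.001,0.003,0,1],[0,0.001,0.003,0,1],[0,0.001,0.003,0,1]]], "squeeze": 40}}

```text
clock: 14.25
position: [0.4759, -0.2329, 0.0681]
ee_rot: [0.0, 0.011, 1.0, -0.0]
contact_force: [-1.9, -0.7, 4.8]
width: 0.0307
gripper_force: 39.8
```

```bash
python3 - <<'E'
from h import *
plan((.475,-.233,.17,1.55),(.6795,-.0945,.17,1.553),(.6795,-.0945,.10,1.553),(.6795,-.0945,.0725,1.553))
E
```

```text
t 14.25 pos [ 0.4759 -0.2329  0.0681] yaw 1.5496 w 0.0307 F [-1.9 -0.7  4.8] g 39.8 q1,q6 [-0.59 -2.14]
[ 0.001  -0.0003 -0.1274] -0.0002 rows>= 3
[-0.2509  0.1782 -0.1272] -0.0016 rows>= 6
[-0.2508  0.1783 -0.0397] -0.0016 rows>= 5
[-0.2508  0.1783 -0.0054] -0.0016 rows>= 5
```

Emit:
{"op": "move_arm", "data": {"deltas": [[[0,0,-0.03,0,1],[0,0,-0.07,0,1],[0,0,-0.11,0,1],[-0.02,0.014,-0.127,0,1],[-0.05,0.036,-0.127,0,1],[-0.09,0.064,-0.127,0,1],[-0.13,0.092,-0.127,0,1],[-0.17,0.12,-0.127,0,1],[-0.21,0.15,-0.127,0,1],[-0.235,0.168,-0.127,0,1],[-0.248,0.177,-0.127,0,1],[-0.25,0.178,-0.12,0,1]]]}}

```text
clock: 15.45
position: [0.6796, -0.0937, 0.1632]
ee_rot: [0.0, 0.01, 1.0, 0.0]
contact_force: [0.8, -0.1, -0.6]
width: 0.0311
gripper_force: 40.0
```

Emit:
{"op": "move_arm", "data": {"deltas": [[[0,0,0.02,0,1],[0,0,0.045,0,1],[0,0,0.065,0,1],[0,0,0.08,0,1],[0,0,0.08,0,1]]]}}

```text
clock: 15.95
position: [0.6762, -0.095, 0.0974]
ee_rot: [-0.003, 0.011, 1.0, 0.0]
contact_force: [-0.3, 0.6, -0.6]
width: 0.0308
gripper_force: 40.0
```

```bash
python3 - <<'E'
from h import *
cv2.imwrite("pics/s7.png",manip.get_image("side")[:,:,::-1]);crop("pics/s7.png","pics/s7c.png",150,110,110,150,4)
plan((.6795,-.0945,.0725,1.553))
for c in [(.681,-.0945),(.619,-.0934)]: print(((proj("side",[c+(.029,)])+.5-[150,110])*4-.5).round())
E
```

```text
t 16.0 pos [ 0.6773 -0.0951  0.0988] yaw 1.5488 w 0.0316 F [-0.7 -1.1 -0.1] g 40.0 q1,q6 [-0.24 -1.79]
[-0.0028  0.0008  0.0328] -0.002 rows>= 1
[[316. 441.]]
[[309. 375.]]
```

View pics/s7c.png

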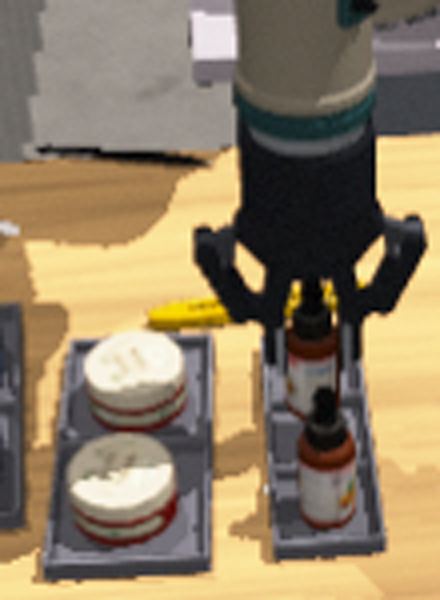

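Emit:
{"op": "move_arm", "data": {"deltas": [[[-0.002,0,0.012,0,1],[-0.003,0,0.023,0,1],[-0.003,0,0.03,0,1],[-0.003,0,0.0335,0,1],[-0.003,0,0.0335,0,1],[-0.003,0,0.0335,0,0],[-0.003,0,0.0335,0,-0.4],[-0.003,0,0.0335,0,-0.4],[-0.003,0,0.02,0,-0.4],[-0.003,0,-0.03,0,-0.4],[-0.003,0,-0.08,0,-0.4],[-0.003,0,-0.13,0,-0.4]]]}}

```text
clock: 17.2
position: [0.6809, -0.0945, 0.2061]
ee_rot: [0.0, 0.011, 1.0, -0.0]
contact_force: [1.9, -0.3, 0.2]
width: 0.0596
gripper_force: 0.0
```

```bash
python3 - <<'E'
from h import *
plan((.58,-.20,.20,1.55),(.411,-.326,.20,1.55),(.411,-.326,.068,1.55))
E
```

```text
t 17.2 pos [ 0.6809 -0.0945  0.2061] yaw 1.5496 w 0.0596 F [ 1.9 -0.3  0.2] g 0.0 q1,q6 [-0.24 -1.79]
[ 0.1234 -0.1345  0.0075] -0.0002 rows>= 3
[ 0.3312 -0.2964  0.0074] -0.0002 rows>= 8
[ 0.3313 -0.2964  0.1724] -0.0002 rows>= 8
```

Emit:
{"op": "move_arm", "data": {"deltas": [[[0.04,-0.036,0.007,0,-0.7],[0.08,-0.072,0.007,0,-1],[0.12,-0.107,0.007,0,-1],[0.16,-0.143,0.007,0,-1],[0.2,-0.179,0.007,0,-1],[0.24,-0.215,0.007,0,-1],[0.28,-0.25,0.007,0,-1],[0.31,-0.277,0.007,0,-1],[0.331,-0.296,0.007,0,-1],[0.331,-0.296,0.04,0,-1],[0.331,-0.296,0.07,0,-1],[0.331,-0.296,0.08,0,-1]]]}}

```text
clock: 18.4
position: [0.4101, -0.325, 0.1386]
ee_rot: [-0.001, 0.011, 1.0, 0.001]
contact_force: [-0.4, 0.1, -0.4]
width: 0.0854
gripper_force: 0.0
```

```bash
python3 - <<'E'
from h import *
cv2.imwrite("pics/s8.png",manip.get_image("side")[:,:,::-1]);crop("pics/s8.png","pics/s8c.png",90,80,160,160,3.7)
plan((.411,-.326,.068,1.55))
E
```

```text
t 18.45 pos [ 0.4102 -0.3248  0.1382] yaw 1.5493 w 0.0855 F [-0.4  0.4 -1.8] g 0.0 q1,q6 [-0.8  -2.35]
[-0.0012 -0.0016  0.0877] -0.0004 rows>= 2
```

View pics/s8c.png

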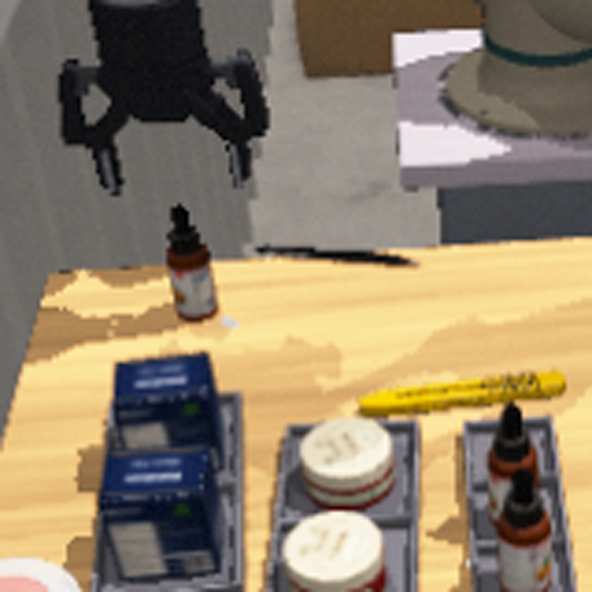

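Emit:
{"op": "move_arm", "data": {"deltas": [[[-0.001,-0.002,0.025,0,-1],[-0.001,-0.002,0.05,0,-1],[-0.001,-0.002,0.07,0,-1],[-0.001,-0.002,0.083,0,-1],[-0.001,-0.002,0.088,0,-1],[-0.001,-0.002,0.088,0,0.3],[-0.001,-0.002,0.088,0,1],[-0.001,-0.002,0.088,0,1],[-0.001,-0.002,0.088,0,1],[-0.001,-0.002,0.088,0,1],[-0.001,-0.002,0.088,0,1],[-0.001,-0.002,0.088,0,1]]]}}

```text
clock: 19.65
position: [0.4124, -0.3278, 0.0702]
ee_rot: [0.001, 0.011, 1.0, -0.001]
contact_force: [-0.4, -0.2, 5.7]
width: 0.0311
gripper_force: 39.6
```

```bash
python3 - <<'E'
from h import *
plan((.411,-.326,.17,1.55),(.619,-.0934,.17,1.553),(.619,-.0934,.10,1.553))
E
```

```text
t 19.65 pos [ 0.4124 -0.3278  0.0702] yaw 1.5496 w 0.0311 F [-0.4 -0.2  5.7] g 39.6 q1,q6 [-0.8  -2.35]
[ 0.0017  0.002  -0.1248] -0.0002 rows>= 2
[-0.2521  0.2982 -0.1248] -0.0016 rows>= 7
[-0.252   0.2983 -0.0373] -0.0016 rows>= 7
```

Emit:
{"op": "move_arm", "data": {"deltas": [[[0,0,-0.03,0,1],[0,0,-0.07,0,1],[0,0,-0.11,0,1],[-0.02,0.024,-0.125,0,1],[-0.05,0.06,-0.125,0,1],[-0.085,0.1,-0.125,0,1],[-0.12,0.142,-0.125,0,1],[-0.155,0.183,-0.125,0,1],[-0.19,0.225,-0.125,0,1],[-0.225,0.266,-0.125,0,1],[-0.245,0.29,-0.125,0,1],[-0.252,0.298,-0.125,0,1]]]}}

```text
clock: 20.85
position: [0.6199, -0.0908, 0.1686]
ee_rot: [-0.0, 0.009, 1.0, 0.0]
contact_force: [-0.5, -0.7, -0.8]
width: 0.0311
gripper_force: 40.1
```

Emit:
{"op": "move_arm", "data": {"deltas": [[[0,0,0.02,0,1],[0,0,0.045,0,1],[0,0,0.065,0,1],[0,0,0.08,0,1],[0,0,0.08,0,1],[0,0,0.08,0,1]]]}}

```text
clock: 21.45
position: [0.6185, -0.0938, 0.1055]
ee_rot: [0.0, 0.011, 1.0, -0.0]
contact_force: [-0.0, 0.8, -0.5]
width: 0.0309
gripper_force: 40.1
```

```bash
python3 - <<'E'
from h import *
cv2.imwrite("pics/s9.png",manip.get_image("side")[:,:,::-1]);crop("pics/s9.png","pics/s9c.png",200,110,70,150,4)
plan((.619,-.0935,.0735,1.553))
E
```

```text
t 21.5 pos [ 0.619  -0.0937  0.106 ] yaw 1.5492 w 0.0311 F [ 0.5 -0.3 -0.4] g 40.1 q1,q6 [-0.26 -1.81]
[0.0001 0.0003 0.0406] -0.0018 rows>= 1
```

View pics/s9c.png

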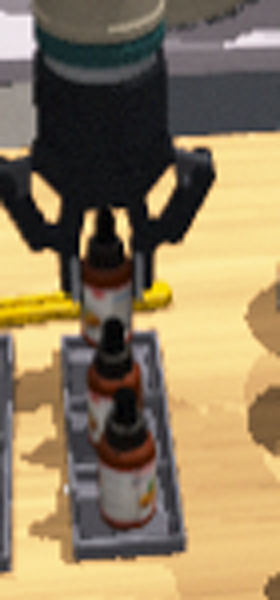

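Emit:
{"op": "move_arm", "data": {"deltas": [[[0,0,0.015,0,1],[0,0,0.028,0,1],[0,0,0.037,0,1],[0,0,0.041,0,1],[0,0,0.041,0,1],[0,0,0.041,0,0],[0,0,0.041,0,-0.4],[0,0,0.041,0,-0.4],[0,0,0.02,0,-0.4],[0,0,-0.03,0,-0.4],[0,0,-0.08,0,-0.4],[0,0,-0.13,0,-0.4]]]}}

```text
clock: 22.7
position: [0.6184, -0.0932, 0.2102]
ee_rot: [-0.0, 0.011, 1.0, 0.0]
contact_force: [1.5, -1.4, -0.8]
width: 0.0599
gripper_force: 0.0
```

```bash
python3 - <<'E'
from h import *
plan((.35,.0,.25,1.55))
E
```

```text
t 22.7 pos [ 0.6184 -0.0932  0.2102] yaw 1.5496 w 0.0599 F [ 1.5 -1.4 -0.8] g 0.0 q1,q6 [-0.26 -1.81]
[ 0.3379  0.1093 -0.0494] -0.0002 rows>= 6
```

Emit:
{"op": "move_arm", "data": {"deltas": [[[0.05,0.015,-0.03,0,-0.4],[0.1,0.03,-0.05,0,-0.4],[0.15,0.05,-0.05,0,-0.4],[0.2,0.065,-0.05,0,-0.4],[0.25,0.08,-0.05,0,-0.4],[0.3,0.097,-0.05,0,-0.4],[0.33,0.109,-0.05,0,-0.4],[0.338,0.109,-0.05,0,-0.4]]]}}

```text
clock: 23.5
position: [0.3471, 0.0008, 0.2492]
ee_rot: [-0.0, 0.01, 1.0, 0.0]
contact_force: [-0.1, -0.6, -0.0]
width: 0.0596
gripper_force: 0.0
```

```bash
python3 - <<'E'
from h import *
a=manip.get_image("top")[120:225,250:385,::-1]; b=manip.get_image("side")[150:270,105:255,::-1]
a=cv2.resize(a,None,fx=2.9,fy=2.9,interpolation=2); b=cv2.resize(b,None,fx=2.6,fy=2.6,interpolation=2)
h=min(len(a),len(b)); print(a.shape,b.shape); cv2.imwrite("pics/fin.png",np.hstack([a[:h],b[:h]]))
for c,y,z in[((.630,-.205),-.044,.063),((.587,-.328),.058,.099),((.619,-.0934),0,.131),((.681,-.0945),0,.131)]:
    print("top",((proj("top",[c+(z,)])-[250,120]+.5)*2.9-.5).round(),"side",((proj("side",[c+(z,)])-[105,150]+.5)*2.6-.5+[a.shape[1],0]).round(),((proj("side",[c+(.029,)])-[105,150]+.5)*2.6-.5+[a.shape[1],0]).round())
E
```

```text
(304, 392, 3) (312, 390, 3)
top [[192. 168.]] side [[596. 130.]] [[599. 156.]]
top [[324. 211.]] side [[466.  83.]] [[478. 136.]]
top [[ 88. 165.]] side [[707.  60.]] [[710. 140.]]
top [[ 90. 100.]] side [[712. 101.]] [[714. 182.]]
```

View pics/fin.png

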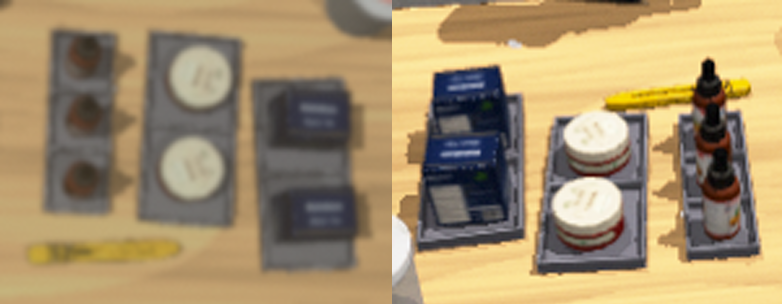

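```bash
python3 - <<'E'
from h import *
im=[]
th=np.linspace(0,2*np.pi,40)
for n,(x,y,w,h) in(("top",(258,122,40,75)),("side",(205,160,60,95))):
    s=7 if n=="top" else 6
    a=cv2.resize(manip.get_image(n)[y:y+h,x:x+w,::-1],None,fx=s,fy=s,interpolation=2)
    b=a.copy()
    for c in[(.619,-.0934),(.681,-.0945)]:
        for r,z,col in((.0165,.029,(0,255,0)),(.0165,.085,(0,255,255)),(.006,.131,(255,0,255))):
            q=(proj(n,np.c_[c[0]+r*np.cos(th),c[1]+r*np.sin(th),0*th+z])-[x,y]+.5)*s
            cv2.polylines(b,[q.astype(np.int32)],True,col,1)
    im+= [cv2.copyMakeBorder(k,0,570-k.shape[0],0,0,0) for k in ((a,b) if n=="top" else (b[:,:200],))]
o=np.hstack([im[0][:,:250],im[1][:,:280],b[:525+45,:270] if False else cv2.copyMakeBorder(b,0,0,0,0,0)[:570,:260]]);print(o.shape)
cv2.imwrite("pics/z.png",o)
E
```

```text
(570, 790, 3)
```

View pics/z.png

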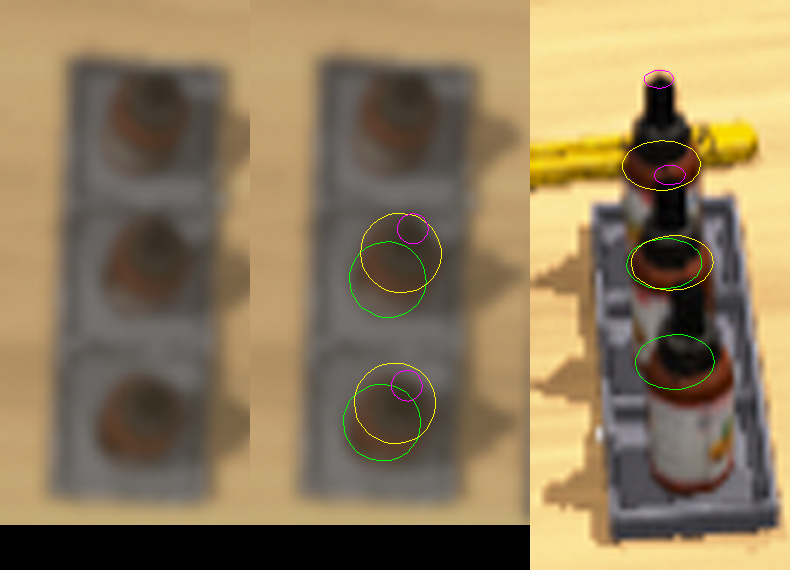

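```bash
python3 -c "
from rig import manip
print(manip.sign_off())"
```

```text
the job is handed in; nothing more can be done
None
```

The job is handed in at about 24 s of the 115 s: the pot, the carton and both bottles stand in the empty bays of their own trays. The last pictures put each near its bay centre, the worst a bottle about 4 mm off, and show the stocked goods still in place; the hand-in gave no verdict.

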